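Open the controlled-drugs chest by its combination dial

ROBOT

A 7-joint arm with a two-finger parallel gripper is mounted at the origin on the work surface. World frame = base frame: x ahead of the robot, y to its left, z up, the work surface at z = 0. Lengths are in m, angles in rad, forces in N, time in s.
With the tool pointing down it reaches from about 0.425 to 0.95 m from the base axis. Payload 4.7 kg.
Tool frame: the origin (TCP) lies at the very end of the fingers, on their centre line; the grasp point (between the pads) lies grasp_offset behind it (grasp_offset is the distance from the TCP to the grasp point, in m); y points along the fingers, x is the direction in which the jaws open and shut, and the axes are right-handed (so a half turn about y gives the same grasp; the last joint's range is limited). The gripper opens to 87 mm and grips with 3 to 60 N. Pads are 19 mm wide; open, the fingers measure 117 mm over their backs; the gripper's body (75 mm by 190 mm) begins 51 mm behind the grasp point.
Start: joints at [-1.339, 0.469, -0.049, 1.532, 0.024, 1.141, -0.082], TCP at [0.174, 0.652, 0.223] pointing down, gripper open.
Joint ranges: [-2.59, 2.59], [-0.33, 1.99], [-1.39, 1.29], [0.1, 2.45], [-1.04, 4.18], [0.21, 1.99], [-2.66, 2.66]. Speed limits (rad/s): [2.57, 2.57, 3.14, 3.14, 3.14, 3.14, 3.14].

INTERFACE

Orientations are given as a rotation vector (axis times angle).
In Python, from rig import * gives the robot as it stands.
- The arm moves only by the tool move_arm, never from a script. Its argument "commands" is a list of rows, each an object with "slide": the shift along the tool's x, y, z in cm, a list of three; "angular": the turn, a rotation vector about the tool's x, y, z in rad, a list of three; "grip": the finger opening in cm, from 0 to 8.7. In form: [{"slide": [dx, dy, dz], "angular": [wx, wy, wz], "grip": grip}, ...]. A call has 1 to 10 rows; each row shifts and turns the commanded pose from where the row before left it, along the tool's axes as they then stand; what a row does not reach is not made up. A row lasts 1/8 s, in which the tool goes at most 62.5 mm and 10.7 degrees, less where a joint would pass 70% of its speed; a pose out of reach is approached as far as the arm can. A call is refused whole if a number of a shift passes 6.25 or a number of a turn 0.188, either way. A call with a gripper value outside its range is refused whole. The fingers move at their own pace and stop on an object; "grip_force" is the grip in N (left out, the last holds). Time passes only in rows, so rows that do not move let the fingers close. It gives the time, the measured TCP pose, the force and the opening at its end, in the units of the state.
- sense(): the state, without advancing time (a new reading comes with each control period).
- snapshot(name): name is "side" or "top" or "wrist"; returns a dict with "frame" (400x640x3 uint8, red, green, blue), "camera_matrix" (3x3 intrinsics, pixels), "xyz" and "rotation" of the camera in the world; the wrist camera has in their place "mount" (4x4, takes a point from camera to tool coordinates, whose origin is the TCP and whose axes are the tool frame's). Camera axes: x right, y up, looking along -z (the intrinsics and any distortion apply to the point x, -y, -z); pixel columns grow to the right and rows downward; lengths in m; the calibration is good to about 2 mm. A picture is of the moment at which its call begins: read the wrist's pose just before it. There is no depth.
- job_done(): hands the job in, once; it reports no verdict.
The state is a dict: "t": time; "qpos": joint angles; "joint_velocities": joint speeds; "effort": joint torques, N m; "position": TCP position; "tcp_rot": TCP orientation; "force": force on the tool from outside, world axes, zero at the start; "wrist_torque": the same for the moment, N m; "opening": opening from 0.0 (shut) to 1.0 (fully open).
Only numpy, scipy, OpenCV 4.12 (cv2) and the standard library are available. Lean on these libraries where they do the work, as an engineer would, in place of code of your own. Each camera call takes 0.05 s, during which the arm holds its last target. There are 200 camera calls.

TASK

Open the controlled-drugs chest: turn its dial left (anticlockwise) to 12, right to 3, then left again until you feel the bolt drop back and the dial come up solid (near 7, give or take two), and do not strain the dial against that stop. Then raise the lid, which has a bar handle, to at least half way up (45 degrees or a little more), where its stay holds it, and let go; never heave at the lid while it is still bolted. Leave everything else on the bench where it is.

Things in the scene. Friction and masses are not known exactly. Their poses are not given: they have to be found in the camera images.
- chest: The grey steel drugs chest, 200 mm deep (x) and 260 mm wide (y), bolted to the bench. Origin under its centre at bench level; x points from its front to its hinged back, y to its left, z up. The top face of its shut lid is 106 mm above the bench.
- dial (a joint): Angle of the combination dial on the lid, rad; it grows as the dial turns left (anticlockwise seen from above). 40 numbers of 0.1571 rad each; 0 is at the index when the joint is 0 and the reading grows as it turns left: 3 is 0.471, 7 is 1.100, 12 is 1.885. It starts between 3 and 7.3; each leg is under half a turn, without extra whole turns, and 12 and 3 must be met within one number.
- index (a point): The black index line on the fixed ring around the dial, on the side of the hinge: the number standing at it is the reading. White ticks on the dial's black flange mark the numbers, longer at fives, longest at tens; a broad white bar marks 0; from it the numbers run clockwise around the flange, seen from above.
- dial_knob (a point): Centre of the knob's top face, on the dial's upright axis, 145 mm above the bench; turns with the dial. Round knurled knob 38 mm across, 31 mm tall, on a flange 70 mm across whose face is 31 mm below this point. Free turning takes 0.05 to 0.25 N m; straining it against the solid stop means more than about 0.4 N m.
- lock (a point): Middle of the lock case under the lid, below the dial, hidden while shut. On the last turn left, somewhere between readings 4.7 and 9 (each lock is set differently), its spring bolt draws back by itself and holds the dial solid. If the dial gets to 9.5 without that, the sequence was missed: begin again with left to 12.
- lid (a joint): Opening angle of the lid, rad: 0 shut, 1.45 wide open. While bolted it lifts about 2 mm at its front edge, then comes up solid: do not pull there with more than about 20 N. Once unbolted it takes 6 to 14 N upward at the handle and stays at any angle by the friction of its stay.
- handle (a point): Middle of the lid's bar handle, a round steel bar 12 mm thick and 110 mm long along the chest's y axis, between two end posts, its centre line 36 mm above the lid's face (142 mm above the bench when shut). The lid's front edge lies 33 mm in front of it. Moves with the lid.
- hinge (a point): Middle of the lid's hinge line, along the chest's y axis at its back top edge, 100 mm above the bench. The lid's front edge rises and goes back as it opens. When shut, the handle is 172 mm in front of this point and 42 mm above it.
- jar: clear specimen jar with a white cap, 48 mm across, 62 mm tall, standing by the chest's left wall; origin under its centre
- dishes: stack of three lidded culture dishes, 63 mm across, 45 mm tall, by the chest's left wall, farther back than the jar; origin under its centre
- timer: white laboratory timer lying flat, 62 x 68 x 18 mm, by the chest's right wall; origin under its centre
- carton: small carton, 60 x 45 x 30 mm, by the chest's right wall, nearer its front than the timer; origin under its centre
- pen: marker pen, 123 mm long, 12 mm thick, lying in front of the chest; origin under its middle
- pipette: white pipette, about 270 mm long and 25 mm thick, lying flat at the right; origin under it
- tipbox: pipette-tip box, 122 x 82 x 58 mm, at the left; origin under its centre
- register: bound register book, 150 x 210 x 14 mm, lying at the right in front; origin under its centre

How it is judged:
By the outcome, as a careful person would: the job done as asked, in the order asked, and still so for the second after the job is handed in, with the robot touching nothing.
It also fails if it takes over 61 s, if anything falls off the work surface, if the arm or the gripper's body presses on something with over 40 N, if the wrist force passes 120 N, or if a joint passes its speed limit or range.

## Working session

There is one attempt and no reset: what is moved stays moved. The work goes in short steps, Python scripts to look and compute and a tool call to move; the robot and the scene stay as the last step left them, time stands still between calls to the robot, and variables do not carry over. Pictures are saved under pics/ and viewed, about 8 in all and at most 12, crops included, and the job is handed in when it is done.

Besides the shell and the picture viewer there is one more tool, called after "Emit:" as name([rows], argument=value, ...), one row to a line, values as JSON. move_arm: Moves the arm, as the interface text tells. Its arguments: {"type":"object","properties":{"commands":{"type":"array","items":{"type":"object","properties":{"slide":{"type":"array","items":{"type":"number"}},"angular":{"type":"array","items":{"type":"number"}},"grip":{"type":"number"}}}},"grip_force":{"type":"number"}},"required":["commands"]}

```bash
ls; mkdir -p pics
python3 - <<'E'
from rig import *
import cv2,pickle
s=sense();print({k:s[k] for k in s})
d={}
for n in("side","top"):
    c=snapshot(n);d[n]=c;cv2.imwrite(f"pics/{n}0.png",c["frame"][:,:,::-1])
    print(n,c["camera_matrix"],c["xyz"],c["rotation"],[k for k in c])
w=snapshot("wrist");print(w["mount"],w["camera_matrix"],[k for k in w]);print({k:w[k] for k in w if k not in("frame",)} if 0 else "")
cv2.imwrite("pics/wrist0.png",w["frame"][:,:,::-1])
E
```

```text
pics
{'t': 0.0, 'qpos': array([-1.33888361,  0.46946088, -0.04860541,  1.53372113,  0.02412051,
        1.1409921 , -0.08229771]), 'joint_velocities': array([ 0.00101749, -0.00036992,  0.00037201,  0.00217389,  0.00072917,
       -0.00166985,  0.00112111]), 'effort': array([-4.71138640e-05, -5.07971191e+01, -8.07966362e-02, -2.36154413e+01,
       -6.13034586e-02,  3.76892416e-02,  1.72113637e-04]), 'position': array([0.17389153, 0.65158113, 0.22147485]), 'tcp_rot': array([-1.32265705, -1.01390861,  1.01645333]), 'force': array([ 0.40293474,  0.15764029, -0.47927715]), 'wrist_torque': array([0.03276084, 0.00732438, 0.02901111]), 'opening': 1.0005680782988096}
side [[404.7203805    0.         322.77254779]
 [  0.         404.7203805  199.89247056]
 [  0.           0.           1.        ]] [-0.16353163 -0.96360653  0.87903261] [ 0.96420915 -0.28544993 -0.51797682] ['frame', 'camera_matrix', 'xyz', 'rotation']
top [[461.91375144   0.         317.778897  ]
 [  0.         461.91375144 196.31688767]
 [  0.           0.           1.        ]] [ 0.36241398 -0.00929761  1.35699552] [ 0.10092099 -0.06380302 -1.57070469] ['frame', 'camera_matrix', 'xyz', 'rotation']
[[ 9.99999975e-01  1.46548554e-05  2.23787400e-04 -1.47628524e-03]
 [ 2.12439975e-04  2.57867359e-01 -9.66180304e-01 -1.62942356e-01]
 [-7.18666986e-05  9.66180327e-01  2.57867350e-01  6.99495166e-02]
 [ 0.00000000e+00  0.00000000e+00  0.00000000e+00  1.00000000e+00]] [[317.12881714   0.         318.17432223]
 [  0.         317.12881714 202.07766772]
 [  0.           0.           1.        ]] ['frame', 'camera_matrix', 'mount']
```

View pics/top0.png

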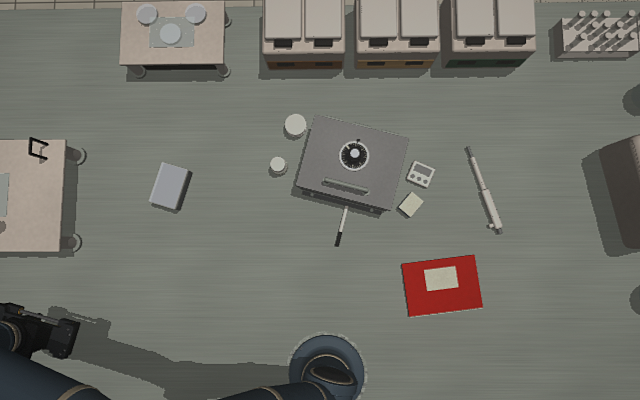

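View pics/side0.png

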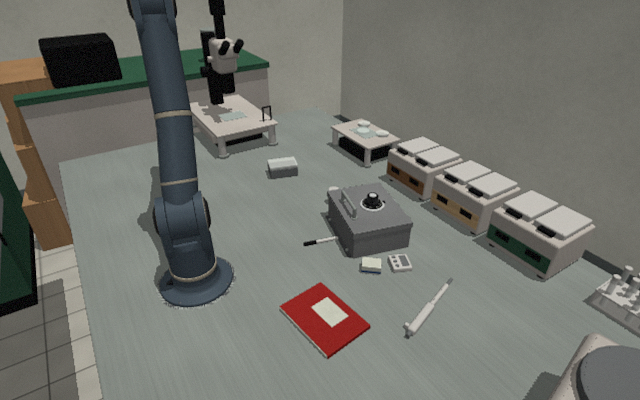

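```bash
python3 -c "
import rig
print([ (k,getattr(rig,k)) for k in dir(rig) if k[0]!='_'])
from scipy.spatial.transform import Rotation as R
print(R.from_rotvec([-1.32265705, -1.01390861,  1.01645333]).as_matrix())"
```

```text
[('MotionError', <class 'rig.MotionError'>), ('grasp_offset', 0.0187), ('job_done', <function connect.<locals>.done at 0x7fbd238237e0>), ('sense', <function make.<locals>.<lambda> at 0x7fbd238b0680>), ('snapshot', <function make.<locals>.drawn_camera at 0x7fbd238b0180>)]
[[ 2.57814795e-01 -4.28913030e-04 -9.66194260e-01]
 [ 9.66192299e-01 -1.94829444e-03  2.57815137e-01]
 [-1.99301117e-03 -9.99998010e-01 -8.78866643e-05]]
```

```bash
cat > h.py <<'E'
import numpy as np,cv2
from scipy.spatial.transform import Rotation as R
from rig import *
def cam(n):
    s=sense();c=snapshot(n)
    if n=="wrist":
        T=np.eye(4);T[:3,:3]=R.from_rotvec(s["tcp_rot"]).as_matrix();T[:3,3]=s["position"]
        M=T@np.array(c["mount"]);c["p"]=M[:3,3];c["R"]=M[:3,:3]
    else: c["p"]=np.array(c["xyz"]);c["R"]=R.from_rotvec(c["rotation"]).as_matrix() if np.size(c["rotation"])==3 else np.array(c["rotation"])
    return c
def ray(c,u,v,z):
    K=c["camera_matrix"];d=c["R"]@np.array([(u-K[0,2])/K[0,0],-(v-K[1,2])/K[1,1],-1])
    return c["p"]+d*(z-c["p"][2])/d[2]
def proj(c,P):
    q=c["R"].T@(np.array(P)-c["p"]);K=c["camera_matrix"]
    return K[0,0]*q[0]/-q[2]+K[0,2],-K[1,1]*q[1]/-q[2]+K[1,2]
E
python3 - <<'E'
from h import *
c=cam("top");f=c["frame"]
cr=cv2.resize(f[100:230,270:430],None,fx=5,fy=4.6,interpolation=cv2.INTER_CUBIC)
cv2.imwrite("pics/crop.png",cr[:,:,::-1])
for n,u,v,z in(("knob",354.5,154,.145),("h1",324,181,.142),("h2",368,191,.142),("FL",295.5,187,.106),("FR",390,210.5,.106),("BL",314,115,.106),("BR",409,136,.106)):
    print(n,ray(c,u,v,z).round(4))
E
```

```text
knob [ 0.6029 -0.0784  0.145 ]
h1 [0.5312 0.0029 0.142 ]
h2 [ 0.5041 -0.1133  0.142 ]
FL [0.5199 0.0812 0.106 ]
FR [ 0.455  -0.1751  0.106 ]
BL [0.7211 0.0307 0.106 ]
BR [ 0.6601 -0.2306  0.106 ]
```

View pics/crop.png

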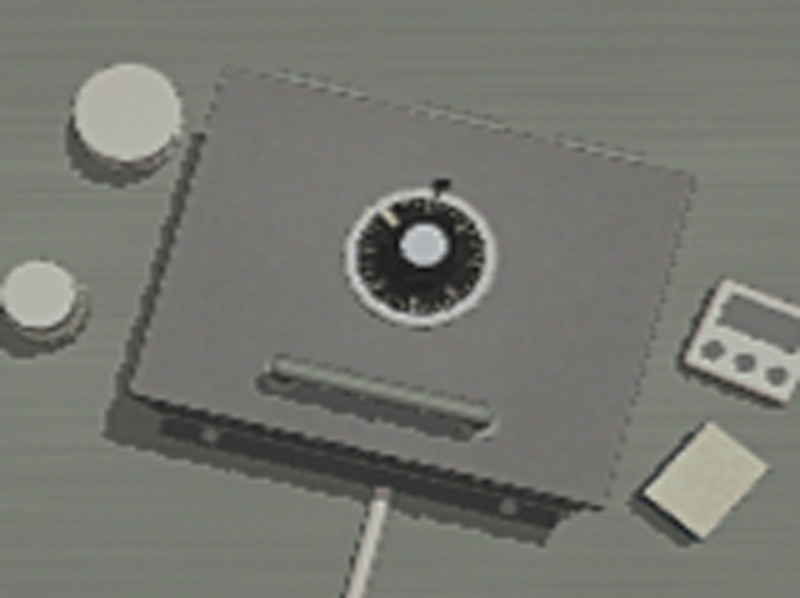

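Emit:
move_arm([
  {"angular":[0,0.173,0]},
  {"angular":[0,0.173,0]},
  {"angular":[0,0.173,0]},
  {"angular":[0,0.173,0]},
  {"angular":[0,0.173,0]},
  {"angular":[0,0.173,0]},
  {"angular":[0,0.173,0]},
  {"angular":[0,0.173,0]},
  {"angular":[0,0.173,0]},
  {"slide":[1,-1,-1]},
])

```text
$.commands[0]: bad value
```

Emit:
move_arm([
  {"slide":[0,0,0],"angular":[0,0.173,0],"grip":8.7},
  {"slide":[0,0,0],"angular":[0,0.173,0],"grip":8.7},
  {"slide":[0,0,0],"angular":[0,0.173,0],"grip":8.7},
  {"slide":[0,0,0],"angular":[0,0.173,0],"grip":8.7},
  {"slide":[0,0,0],"angular":[0,0.173,0],"grip":8.7},
  {"slide":[0,0,0],"angular":[0,0.173,0],"grip":8.7},
  {"slide":[0,0,0],"angular":[0,0.173,0],"grip":8.7},
  {"slide":[0,0,0],"angular":[0,0.173,0],"grip":8.7},
  {"slide":[0,0,0],"angular":[0,0.173,0],"grip":8.7},
  {"slide":[1,-1,-1],"angular":[0,0,0],"grip":8.7},
])

```text
t: 1.45
position: [0.1801, 0.6397, 0.2315]
tcp_rot: [-1.565, 0.191, -0.19]
force: [-0.8, -0.6, -0.4]
opening: 1.003
```

Emit:
move_arm([
  {"slide":[4.18,0,-4.23],"angular":[0,0,0],"grip":8.7},
  {"slide":[4.18,0,-4.23],"angular":[0,0,0],"grip":8.7},
  {"slide":[4.18,0,-4.23],"angular":[0,0,0],"grip":8.7},
  {"slide":[4.18,0,-4.23],"angular":[0,0,0],"grip":8.7},
  {"slide":[4.18,0,-4.23],"angular":[0,0,0],"grip":8.7},
  {"slide":[4.18,0,-4.23],"angular":[0,0,0],"grip":8.7},
  {"slide":[4.18,0,-4.23],"angular":[0,0,0],"grip":8.7},
  {"slide":[4.18,0,-4.23],"angular":[0,0,0],"grip":8.7},
  {"slide":[4.18,0,-4.23],"angular":[0,0,0],"grip":8.7},
  {"slide":[4.18,0,-4.23],"angular":[0,0,0],"grip":8.7},
])

```text
t: 2.7
position: [0.4837, 0.1251, 0.2334]
tcp_rot: [-1.561, 0.191, -0.192]
force: [1.0, -0.0, 0.5]
opening: 1.002
```

Emit:
move_arm([
  {"slide":[4.18,0,-4.23],"angular":[0,0,0],"grip":6.5},
  {"slide":[4.18,0,-4.23],"angular":[0,0,0],"grip":6.5},
  {"slide":[4.18,0,-4.23],"angular":[0,0,0],"grip":6.5},
  {"slide":[4.18,0,-4.23],"angular":[0,0,0],"grip":6.5},
  {"slide":[0,0,0],"angular":[0,0,0],"grip":6.5},
  {"slide":[0,0,0],"angular":[0,0,0],"grip":6.5},
])

```text
t: 3.45
position: [0.6033, -0.0776, 0.2327]
tcp_rot: [-1.561, 0.194, -0.193]
force: [-0.0, 0.5, -0.2]
opening: 0.751
```

Run:
```python
from h import *
s=sense();print(s["position"],s["qpos"].round(2),R.from_rotvec(s["tcp_rot"]).as_matrix().round(4))
c=cam("wrist");cv2.imwrite("pics/w1.png",c["frame"][:,:,::-1]);print(proj(c,[.603,-.078,.145]))
import pickle;pickle.dump(c,open("w1.pkl","wb"))
```

```text
[ 0.60328913 -0.07757365  0.23265483] [-0.45  0.4   0.68  1.72 -0.28  1.12  0.08] [[ 9.698e-01 -4.000e-04  2.437e-01]
 [-2.437e-01  1.000e-03  9.698e-01]
 [-7.000e-04 -1.000e+00  9.000e-04]]
(np.float64(317.5936815584286), np.float64(204.98155585788518))
```

View pics/w1.png

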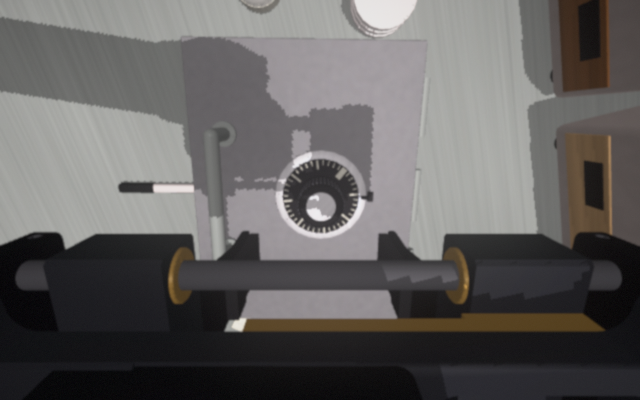

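Run:
```python
from h import *
import pickle
c=pickle.load(open("w1.pkl","rb"))
f=c["frame"];g=cv2.cvtColor(f,cv2.COLOR_RGB2GRAY)
cv2.imwrite("pics/w1c.png",cv2.resize(f[145:240,265:385],None,fx=6,fy=6,interpolation=cv2.INTER_CUBIC)[:,:,::-1])
t=cam("top")
for n,cc,u,v,z in(("knob w",c,319,207,.145),("knob top",t,354.8,153,.145),("bar near w",c,213,133,.142),("flange top",t,354.2,155.9,.112)):
    print(n,ray(cc,u,v,z).round(4))
```

```text
knob w [ 0.6037 -0.0799  0.145 ]
knob top [ 0.6056 -0.0792  0.145 ]
bar near w [ 0.5377 -0.0022  0.142 ]
flange top [ 0.6042 -0.0794  0.112 ]
```

View pics/w1c.png

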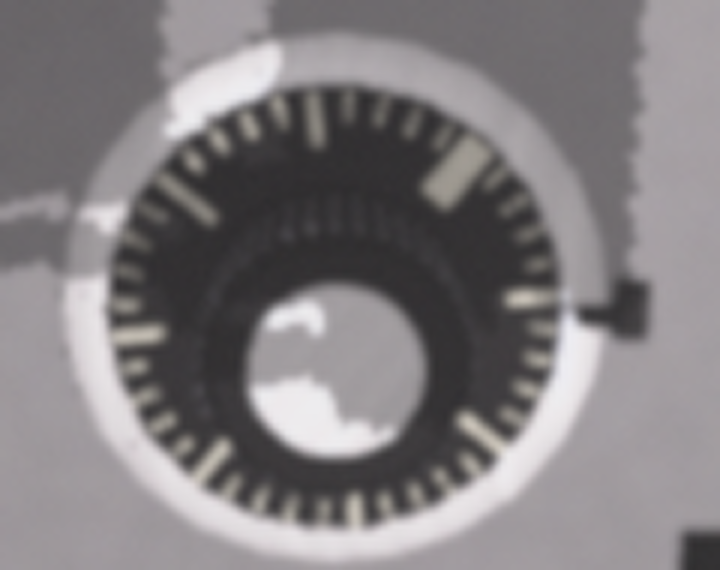

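Emit:
move_arm([
  {"slide":[0.24,3.5,-0.15],"angular":[0,0,0],"grip":6.5},
  {"slide":[0,3.5,0],"angular":[0,0,0],"grip":6.5},
  {"slide":[0,2.5,0],"angular":[0,0,0],"grip":6.5},
  {"slide":[0,1.2,0],"angular":[0,0,0],"grip":6.5},
  {"slide":[0,0.6,0],"angular":[0,0,0],"grip":6.5},
  {"slide":[0,0,0],"angular":[0,0,0],"grip":6.5},
])

```text
t: 4.3
position: [0.6062, -0.079, 0.12]
tcp_rot: [-1.562, 0.193, -0.194]
force: [0.7, 0.4, -0.6]
opening: 0.746
```

Emit:
move_arm([
  {"slide":[0,0,0],"angular":[0,0,0],"grip":2.5},
  {"slide":[0,0,0],"angular":[0,0,0],"grip":2.5},
  {"slide":[0,0,0],"angular":[0,0,0],"grip":2.5},
  {"slide":[0,0,0],"angular":[0,0,0],"grip":2.5},
  {"slide":[0,0,0],"angular":[0,0,0],"grip":2.5},
  {"slide":[0,0,0],"angular":[0,0,0],"grip":2.5},
], grip_force=25)

```text
t: 5.05
position: [0.6049, -0.0791, 0.1196]
tcp_rot: [-1.561, 0.196, -0.192]
force: [-5.2, 1.6, 5.1]
opening: 0.428
```

```bash
cat > st.py <<'E'
from h import *
s=sense();m=R.from_rotvec(s["tcp_rot"]).as_matrix()
print("t",s["t"],s["position"].round(4),"az",np.arctan2(m[1,0],m[0,0]).round(4),"down",m[:,1].round(3),"F",s["force"].round(2),"T",s["wrist_torque"].round(3),"q7",s["qpos"][6].round(3),"e7",s["effort"][6].round(3),"op",s["opening"]*87)
E
python3 st.py
```

```text
t 5.05 [ 0.6049 -0.0791  0.1196] az -0.247 down [-0.002  0.001 -1.   ] F [-5.17  1.58  5.08] T [ 0.181  1.131 -0.061] q7 0.159 e7 -0.015 op 37.26884646435337
```

Emit:
move_arm([
  {"slide":[-0.1,0,0],"angular":[0,0,0],"grip":2.5},
  {"slide":[0,0,0],"angular":[0,-0.1,0],"grip":2.5},
  {"slide":[0,0,0],"angular":[0,-0.1,0],"grip":2.5},
])

```text
t: 5.42
position: [0.6051, -0.0791, 0.1197]
tcp_rot: [-1.571, 0.034, -0.035]
force: [-1.7, 1.2, 2.8]
opening: 0.429
```

```bash
python3 st.py
```

```text
t 5.425 [ 0.6051 -0.0791  0.1197] az -0.0441 down [ 0.001 -0.    -1.   ] F [-1.74  1.18  2.81] T [ 0.064  0.648 -0.075] q7 0.329 e7 -0.474 op 37.28676710875492
```

Emit:
move_arm([
  {"slide":[0,0,0],"angular":[0,-0.14,0],"grip":2.5},
  {"slide":[0,0,0],"angular":[0,-0.14,0],"grip":2.5},
  {"slide":[0,0,0],"angular":[0,-0.14,0],"grip":2.5},
  {"slide":[0,0,0],"angular":[0,-0.14,0],"grip":2.5},
  {"slide":[0,0,0],"angular":[0,-0.14,0],"grip":2.5},
  {"slide":[0,0,0],"angular":[0,-0.135,0],"grip":2.5},
  {"slide":[0,0,0],"angular":[0,0,0],"grip":2.5},
])

```text
t: 6.3
position: [0.6061, -0.0787, 0.1197]
tcp_rot: [-1.482, -0.617, 0.613]
force: [2.4, 1.3, 0.1]
opening: 0.43
```

```bash
python3 st.py
python3 - <<'E'
from h import *
w=cam("wrist")["frame"];t=cam("side")
K=[.605,-.0795,.12];out=[]
u,v=map(int,proj(cam("wrist"),K));print(u,v)
a=cv2.resize(w[v-60:v+40,u-60:u+60],(480,400),interpolation=cv2.INTER_CUBIC)
u,v=map(int,proj(t,K))
b=cv2.resize(t["frame"][v-25:v+25,u-20:u+20],(320,400),interpolation=cv2.INTER_CUBIC)
cv2.imwrite("pics/d12.png",np.hstack([a,b])[:,:,::-1])
E
```

```text
t 6.3 [ 0.6061 -0.0787  0.1197] az 0.7867 down [ 0.003  0.001 -1.   ] F [2.39 1.27 0.1 ] T [ 0.134 -0.151  0.084] q7 1.037 e7 0.196 op 37.41204272304359
317 246
```

View pics/d12.png

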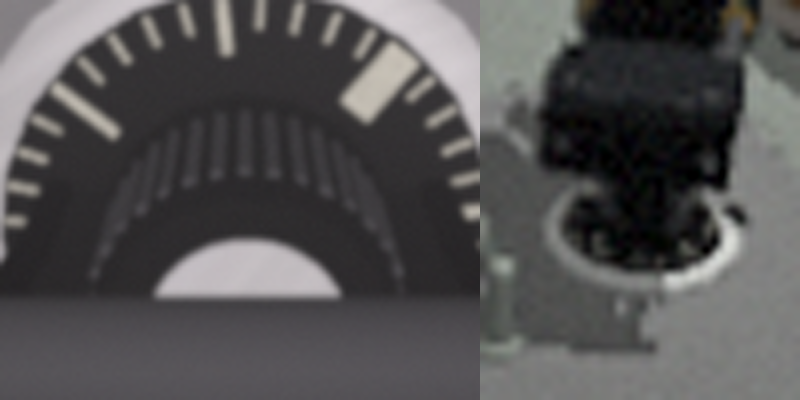

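Emit:
move_arm([
  {"slide":[0,0,0],"angular":[0,0.1414,0],"grip":2.5},
  {"slide":[0,0,0],"angular":[0,0.1414,0],"grip":2.5},
  {"slide":[0,0,0],"angular":[0,0.1414,0],"grip":2.5},
  {"slide":[0,0,0],"angular":[0,0.1414,0],"grip":2.5},
  {"slide":[0,0,0],"angular":[0,0.1414,0],"grip":2.5},
  {"slide":[0,0,0],"angular":[0,0.1414,0],"grip":2.5},
  {"slide":[0,0,0],"angular":[0,0.1414,0],"grip":2.5},
  {"slide":[0,0,0],"angular":[0,0.1414,0],"grip":2.5},
  {"slide":[0,0,0],"angular":[0,0.1414,0],"grip":2.5},
  {"slide":[0,0,0],"angular":[0,0.1414,0],"grip":2.5},
])

```text
t: 7.7
position: [0.6044, -0.0789, 0.1197]
tcp_rot: [-1.514, 0.495, -0.493]
force: [-0.7, 1.4, 1.4]
opening: 0.431
```

Emit:
move_arm([
  {"slide":[0,0,0],"angular":[0,0,0],"grip":2.5},
  {"slide":[0,0,0],"angular":[0,0,0],"grip":2.5},
])

```text
t: 7.95
position: [0.6045, -0.0789, 0.1197]
tcp_rot: [-1.515, 0.49, -0.488]
force: [-2.7, 2.0, 4.6]
opening: 0.429
```

```bash
python3 st.py
python3 - <<'E'
from h import *
c=cam("wrist");w=c["frame"];u,v=map(int,proj(c,[.605,-.0795,.12]))
cv2.imwrite("pics/d3.png",cv2.resize(w[v-66:v+34,u-80:u+80],(640,400),interpolation=cv2.INTER_CUBIC)[:,:,::-1])
E
```

```text
t 7.95 [ 0.6045 -0.0789  0.1197] az -0.6247 down [-0.001  0.001 -1.   ] F [-2.69  1.95  4.55] T [ 0.275  0.699 -0.025] q7 -0.159 e7 0.076 op 37.311848993358666
```

View pics/d3.png

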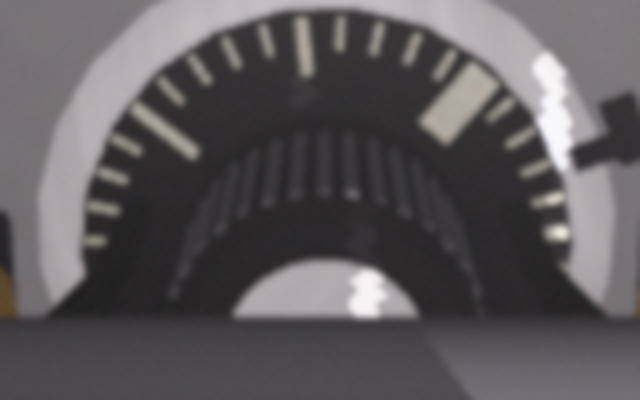

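Emit:
move_arm([
  {"slide":[0,0,0],"angular":[0,0,0],"grip":2.5},
  {"slide":[0,0,0],"angular":[0,-0.07,0],"grip":2.5},
  {"slide":[0,0,0],"angular":[0,-0.07,0],"grip":2.5},
  {"slide":[0,0,0],"angular":[0,-0.05,0],"grip":2.5},
  {"slide":[0,0,0],"angular":[0,-0.03,0],"grip":2.5},
], grip_force=13)

```text
t: 8.62
position: [0.6047, -0.079, 0.1196]
tcp_rot: [-1.547, 0.318, -0.317]
force: [-2.1, 2.4, 4.8]
opening: 0.434
```

```bash
python3 st.py
```

```text
t 8.625 [ 0.6047 -0.079   0.1196] az -0.4047 down [-0.     0.001 -1.   ] F [-2.08  2.36  4.83] T [ 0.375  0.716 -0.124] q7 0.025 e7 -0.013 op 37.791871129547694
```

Emit:
move_arm([
  {"slide":[0,0,0],"angular":[0,-0.02,0],"grip":2.5},
  {"slide":[0,0,0],"angular":[0,-0.02,0],"grip":2.5},
])

```text
t: 8.88
position: [0.6048, -0.079, 0.1196]
tcp_rot: [-1.551, 0.287, -0.286]
force: [-2.2, 1.4, 4.5]
opening: 0.434
```

```bash
python3 st.py
```

```text
t 8.875 [ 0.6048 -0.079   0.1196] az -0.3651 down [-0.  0. -1.] F [-2.24  1.38  4.5 ] T [ 0.243  0.744 -0.077] q7 0.058 e7 0.004 op 37.77745473105718
```

Emit:
move_arm([
  {"slide":[0,0,0],"angular":[0,-0.02,0],"grip":2.5},
  {"slide":[0,0,0],"angular":[0,-0.02,0],"grip":2.5},
  {"slide":[0,0,0],"angular":[0,-0.02,0],"grip":2.5},
])

```text
t: 9.25
position: [0.6048, -0.0791, 0.1196]
tcp_rot: [-1.557, 0.24, -0.239]
force: [-2.3, 2.2, 4.2]
opening: 0.431
```

```bash
python3 st.py
```

```text
t 9.25 [ 0.6048 -0.0791  0.1196] az -0.3051 down [-0.  0. -1.] F [-2.35  2.24  4.15] T [ 0.307  0.68  -0.158] q7 0.108 e7 0.002 op 37.529241950058946
```

Emit:
move_arm([
  {"slide":[0,0,0],"angular":[0,-0.02,0],"grip":2.5},
  {"slide":[0,0,0],"angular":[0,-0.02,0],"grip":2.5},
])

```text
t: 9.5
position: [0.6049, -0.079, 0.1196]
tcp_rot: [-1.561, 0.208, -0.208]
force: [-2.5, 1.3, 5.0]
opening: 0.431
```

```bash
python3 st.py
```

```text
t 9.5 [ 0.6049 -0.079   0.1196] az -0.2651 down [-0.  0. -1.] F [-2.54  1.33  5.02] T [ 0.239  0.663 -0.092] q7 0.142 e7 -0.002 op 37.52864155863176
```

Emit:
move_arm([
  {"slide":[0,0,0],"angular":[0,-0.02,0],"grip":2.5},
  {"slide":[0,0,0],"angular":[0,-0.02,0],"grip":2.5},
  {"slide":[0,0,0],"angular":[0,-0.02,0],"grip":2.5},
])

```text
t: 9.88
position: [0.605, -0.0791, 0.1196]
tcp_rot: [-1.565, 0.161, -0.161]
force: [-1.7, 1.9, 5.0]
opening: 0.429
```

```bash
python3 st.py
```

```text
t 9.875 [ 0.605  -0.0791  0.1196] az -0.2051 down [ 0.  0. -1.] F [-1.66  1.91  5.02] T [ 0.212  0.61  -0.071] q7 0.192 e7 0.014 op 37.36268839843564
```

Emit:
move_arm([
  {"slide":[0,0,0],"angular":[0,-0.02,0],"grip":2.5},
  {"slide":[0,0,0],"angular":[0,-0.02,0],"grip":2.5},
  {"slide":[0,0,0],"angular":[0,-0.02,0],"grip":2.5},
])

```text
t: 10.25
position: [0.605, -0.0791, 0.1196]
tcp_rot: [-1.568, 0.114, -0.114]
force: [-1.6, 0.7, 4.9]
opening: 0.433
```

```bash
python3 st.py
```

```text
t 10.25 [ 0.605  -0.0791  0.1196] az -0.145 down [ 0.  0. -1.] F [-1.58  0.75  4.9 ] T [ 0.231  0.617 -0.085] q7 0.243 e7 0.003 op 37.68802256057402
```

Emit:
move_arm([
  {"slide":[0,0,0],"angular":[0,-0.02,0],"grip":2.5},
  {"slide":[0,0,0],"angular":[0,-0.02,0],"grip":2.5},
  {"slide":[0,0,0],"angular":[0,-0.02,0],"grip":2.5},
])

```text
t: 10.62
position: [0.6051, -0.0791, 0.1196]
tcp_rot: [-1.57, 0.066, -0.067]
force: [-1.7, 0.9, 4.4]
opening: 0.433
```

```bash
python3 st.py
```

```text
t 10.625 [ 0.6051 -0.0791  0.1196] az -0.0848 down [ 0. -0. -1.] F [-1.68  0.9   4.41] T [ 0.256  0.524 -0.092] q7 0.293 e7 0.001 op 37.673743257733484
```

```bash
cat >> st.py <<'E'
c=cam("wrist");u,v=map(int,proj(c,[.605,-.0795,.12]))
w=cv2.cvtColor(c["frame"],cv2.COLOR_RGB2GRAY)[v-66:v+34,u-80:u+80]
n,l,S,C=cv2.connectedComponentsWithStats((cv2.GaussianBlur(w,(0,0),1)>110).astype("uint8"))
print([(C[i].round(1).tolist(),int(S[i,4])) for i in range(1,n) if 20<S[i,4]<400])
E
python3 st.py
python3 - <<'E'
import cv2
w=cv2.imread("pics/d3.png",0);w=cv2.resize(w,(160,100),interpolation=cv2.INTER_AREA)
n,l,S,C=cv2.connectedComponentsWithStats((cv2.GaussianBlur(w,(0,0),1)>110).astype("uint8"))
print("d3",[(C[i].round(1).tolist(),int(S[i,4])) for i in range(1,n) if 20<S[i,4]<400])
E
```

```text
t 10.625 [ 0.6051 -0.0791  0.1196] az -0.0848 down [ 0. -0. -1.] F [-1.68  0.9   4.41] T [ 0.256  0.524 -0.092] q7 0.293 e7 0.001 op 37.673743257733484
[([75.6, 10.9], 48)]
d3 [([75.5, 10.8], 44), ([138.0, 98.2], 102)]
```

Emit:
move_arm([
  {"slide":[0,0,0],"angular":[0,-0.02,0],"grip":2.5},
  {"slide":[0,0,0],"angular":[0,-0.02,0],"grip":2.5},
  {"slide":[0,0,0],"angular":[0,-0.02,0],"grip":2.5},
])

```text
t: 11.05
position: [0.6052, -0.0791, 0.1196]
tcp_rot: [-1.571, 0.019, -0.02]
force: [-0.8, 1.2, 5.2]
opening: 0.43
```

```bash
python3 st.py
```

```text
t 11.05 [ 0.6052 -0.0791  0.1196] az -0.025 down [ 0.001 -0.    -1.   ] F [-0.81  1.25  5.21] T [ 0.159  0.474 -0.117] q7 0.344 e7 0.002 op 37.37271713131243
[([75.5, 10.6], 50)]
```

Emit:
move_arm([
  {"slide":[0,0,0],"angular":[0,-0.02,0],"grip":2.5},
  {"slide":[0,0,0],"angular":[0,-0.02,0],"grip":2.5},
  {"slide":[0,0,0],"angular":[0,-0.02,0],"grip":2.5},
])

```text
t: 11.48
position: [0.6052, -0.0791, 0.1196]
tcp_rot: [-1.571, -0.028, 0.027]
force: [-1.3, 1.3, 4.5]
opening: 0.432
```

```bash
python3 st.py
```

```text
t 11.475 [ 0.6052 -0.0791  0.1196] az 0.0352 down [ 0.001 -0.    -1.   ] F [-1.31  1.34  4.51] T [ 0.129  0.237 -0.065] q7 0.394 e7 0.003 op 37.59283203358355
[([75.5, 10.6], 50)]
```

Emit:
move_arm([
  {"slide":[0,0,0],"angular":[0,-0.02,0],"grip":2.5},
  {"slide":[0,0,0],"angular":[0,-0.02,0],"grip":2.5},
  {"slide":[0,0,0],"angular":[0,-0.02,0],"grip":2.5},
])

```text
t: 11.9
position: [0.6053, -0.0791, 0.1196]
tcp_rot: [-1.57, -0.076, 0.074]
force: [1.2, 1.6, 4.0]
opening: 0.433
```

```bash
python3 st.py
```

```text
t 11.9 [ 0.6053 -0.0791  0.1196] az 0.0954 down [ 0.001 -0.    -1.   ] F [1.21 1.59 3.97] T [ 0.104 -0.043 -0.169] q7 0.445 e7 -0.0 op 37.629365207739454
[([75.6, 10.9], 50)]
```

Emit:
move_arm([
  {"slide":[0,0,0],"angular":[0,-0.015,0],"grip":2.5},
  {"slide":[0,0,0],"angular":[0,-0.015,0],"grip":2.5},
])

```text
t: 12.2
position: [0.6053, -0.0791, 0.1196]
tcp_rot: [-1.569, -0.099, 0.097]
force: [0.7, 0.7, 4.2]
opening: 0.431
```

```bash
python3 st.py
```

```text
t 12.2 [ 0.6053 -0.0791  0.1196] az 0.125 down [ 0.001 -0.    -1.   ] F [0.72 0.67 4.2 ] T [ 0.111 -0.221 -0.149] q7 0.471 e7 0.016 op 37.523224465556694
[]
```

Run:
```python
from h import *
c=cam("wrist");u,v=map(int,proj(c,[.605,-.0795,.12]))
cv2.imwrite("pics/d7.png",cv2.resize(c["frame"][v-66:v+34,u-80:u+80],(640,400),interpolation=cv2.INTER_CUBIC)[:,:,::-1])
```

```text
(no output)
```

View pics/d7.png

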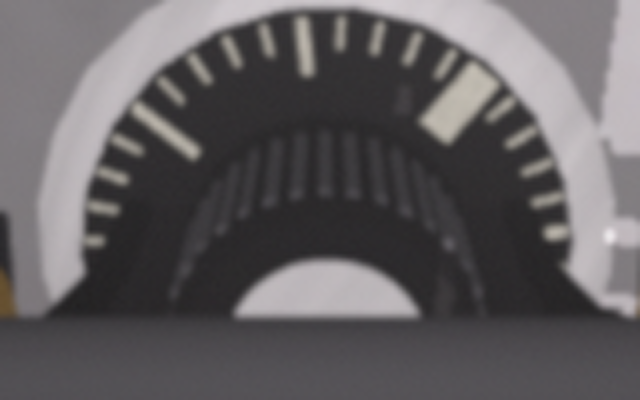

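```bash
python3 - <<'E'
s=open("st.py").read().split("n,l,S,C")[0]
s+='''r=cv2.resize(cv2.imread("pics/d7.png",0),(160,100),interpolation=cv2.INTER_AREA)[5:45,80:130]
_,mv,_,ml=cv2.minMaxLoc(cv2.matchTemplate(w,r,cv2.TM_CCOEFF_NORMED));print("dial shift px",ml[0]-80,ml[1]-5,round(mv,4), "same-place", round(float(cv2.matchTemplate(w[5:45,80:130],r,cv2.TM_CCOEFF_NORMED)[0,0]),4))
'''
open("st.py","w").write(s)
E
python3 st.py
```

```text
t 12.3 [ 0.6053 -0.0791  0.1196] az 0.1246 down [ 0.001 -0.    -1.   ] F [2.27 0.17 4.29] T [ 0.087 -0.307 -0.064] q7 0.47 e7 0.076 op 37.479649968141786
dial shift px 0 0 0.9996 same-place 0.9996
```

Emit:
move_arm([
  {"slide":[0,0,0],"angular":[0,-0.015,0],"grip":2.5},
  {"slide":[0,0,0],"angular":[0,-0.015,0],"grip":2.5},
])

```text
t: 12.6
position: [0.6054, -0.0791, 0.1197]
tcp_rot: [-1.568, -0.123, 0.122]
force: [2.8, 0.9, 4.7]
opening: 0.434
```

```bash
python3 st.py
```

```text
t 12.6 [ 0.6054 -0.0791  0.1197] az 0.1557 down [ 0.001 -0.    -1.   ] F [2.8  0.87 4.67] T [ 0.002 -0.44   0.051] q7 0.496 e7 -0.137 op 37.783465275253555
dial shift px 0 0 0.9986 same-place 0.9986
```

Emit:
move_arm([
  {"slide":[0,0,0],"angular":[0,-0.015,0],"grip":2.5},
  {"slide":[0,0,0],"angular":[0,-0.015,0],"grip":2.5},
])

```text
t: 12.9
position: [0.6054, -0.0791, 0.1196]
tcp_rot: [-1.566, -0.146, 0.144]
force: [3.5, 0.8, 4.3]
opening: 0.435
```

```bash
python3 st.py
```

```text
t 12.9 [ 0.6054 -0.0791  0.1196] az 0.1848 down [ 0.001 -0.    -1.   ] F [3.47 0.76 4.26] T [-0.033 -0.709 -0.134] q7 0.521 e7 -0.024 op 37.82369839548145
dial shift px 0 0 0.9988 same-place 0.9988
```

Emit:
move_arm([
  {"slide":[0,0,0],"angular":[0,-0.015,0],"grip":2.5},
  {"slide":[0,0,0],"angular":[0,-0.015,0],"grip":2.5},
])

```text
t: 13.2
position: [0.6054, -0.0791, 0.1197]
tcp_rot: [-1.564, -0.17, 0.168]
force: [4.4, 1.0, 3.8]
opening: 0.432
```

```bash
python3 st.py
```

```text
t 13.2 [ 0.6054 -0.0791  0.1197] az 0.215 down [ 0.001 -0.    -1.   ] F [4.43 1.01 3.85] T [ 0.041 -0.933 -0.073] q7 0.547 e7 -0.025 op 37.566426958000406
dial shift px 0 0 0.998 same-place 0.998
```

Emit:
move_arm([
  {"slide":[0,0,0],"angular":[0,-0.015,0],"grip":2.5},
  {"slide":[0,0,0],"angular":[0,-0.015,0],"grip":2.5},
])

```text
t: 13.5
position: [0.6054, -0.0791, 0.1196]
tcp_rot: [-1.562, -0.193, 0.191]
force: [5.8, 0.4, 2.7]
opening: 0.432
```

```bash
python3 st.py
```

```text
t 13.5 [ 0.6054 -0.0791  0.1196] az 0.2445 down [ 0.001 -0.    -1.   ] F [5.76 0.38 2.73] T [ 0.043 -1.1   -0.199] q7 0.572 e7 0.101 op 37.62563876299414
dial shift px 0 0 0.9943 same-place 0.9943
```

```bash
cat >> st.py <<'E'
print("sub",cv2.phaseCorrelate(r.astype("f4"),w[5:45,80:130].astype("f4"),cv2.createHanningWindow((50,40),cv2.CV_32F)))
cv2.imwrite("pics/last.png",cv2.resize(c["frame"][v-66:v+34,u-80:u+80],(640,400),interpolation=cv2.INTER_CUBIC)[:,:,::-1])
E
python3 st.py
```

```text
t 13.55 [ 0.6054 -0.0791  0.1197] az 0.2447 down [ 0.001  0.    -1.   ] F [5.26 0.51 2.75] T [ 0.    -1.049 -0.201] q7 0.572 e7 0.189 op 37.65792311958819
dial shift px 0 0 0.9946 same-place 0.9946
sub ((0.04760765066470185, 0.1951072489558321), 1.0720705490112306)
```

View pics/last.png

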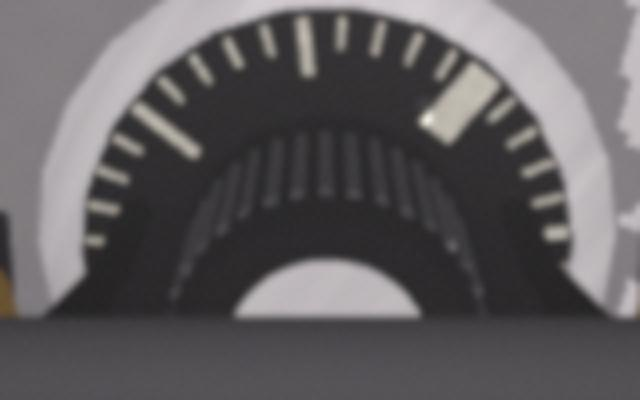

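Emit:
move_arm([
  {"slide":[0,0,0],"angular":[0,-0.012,0],"grip":2.5},
])

```text
t: 13.72
position: [0.6054, -0.0791, 0.1197]
tcp_rot: [-1.562, -0.202, 0.2]
force: [4.7, 0.7, 2.7]
opening: 0.432
```

```bash
python3 st.py
```

```text
t 13.725 [ 0.6054 -0.0791  0.1197] az 0.256 down [ 0.001  0.    -1.   ] F [4.72 0.75 2.71] T [ 0.071 -1.074 -0.243] q7 0.582 e7 0.181 op 37.60145860745057
dial shift px 0 0 0.9913 same-place 0.9913
sub ((-0.020327981693633035, 0.31504987361185144), 1.017285984992981)
```

Emit:
move_arm([
  {"slide":[0,0,0],"angular":[0,-0.012,0],"grip":2.5},
  {"slide":[0,0,0],"angular":[0,0,0],"grip":2.5},
])

```text
t: 14.02
position: [0.6055, -0.0791, 0.1196]
tcp_rot: [-1.561, -0.211, 0.209]
force: [4.7, -0.2, 3.6]
opening: 0.435
```

```bash
python3 st.py
```

```text
t 14.025 [ 0.6055 -0.0791  0.1196] az 0.2674 down [ 0.001  0.    -1.   ] F [ 4.74 -0.19  3.58] T [ 0.091 -1.17  -0.284] q7 0.592 e7 0.281 op 37.857372517657495
dial shift px 0 0 0.9875 same-place 0.9875
sub ((0.3000655339230818, 0.4186670155306018), 1.0104908237457275)
```

Emit:
move_arm([
  {"slide":[0,0,0],"angular":[0,0.012,0],"grip":6.5},
  {"slide":[0,0,0],"angular":[0,0,0],"grip":6.5},
  {"slide":[0,0,0],"angular":[0,0,0],"grip":6.5},
  {"slide":[0,-2,0],"angular":[0,0,0],"grip":6.5},
  {"slide":[0,-4,0],"angular":[0,0,0],"grip":6.5},
  {"slide":[0,-4,0],"angular":[0,0.17,0],"grip":6.5},
  {"slide":[0,0,0],"angular":[0,0.17,0],"grip":6.5},
  {"slide":[0,0,0],"angular":[0,0.17,0],"grip":6.5},
  {"slide":[-4.5,0,0.2],"angular":[0,0,0],"grip":6.5},
  {"slide":[-4.5,0,0],"angular":[0,0,0],"grip":6.5},
])

```text
t: 15.32
position: [0.5164, -0.0542, 0.2185]
tcp_rot: [-1.563, 0.201, -0.197]
force: [0.9, 0.1, 0.6]
opening: 0.752
```

Emit:
move_arm([
  {"slide":[0,0,0],"angular":[0,0,0],"grip":6.5},
])

```text
t: 15.45
position: [0.5146, -0.0536, 0.2187]
tcp_rot: [-1.56, 0.202, -0.195]
force: [0.7, 0.2, 0.7]
opening: 0.747
```

```bash
python3 st.py|head -1
python3 - <<'E'
from h import *
c=cam("wrist");cv2.imwrite("pics/w2.png",c["frame"][:,:,::-1]);t=cam("top")
import pickle;pickle.dump((c,t),open("w2.pkl","wb"))
E
```

```text
t 15.45 [ 0.5146 -0.0536  0.2187] az -0.253 down [-0.004  0.003 -1.   ] F [0.68 0.23 0.65] T [-0.084  0.045  0.007] q7 -0.033 e7 -0.084 op 64.94869582646832
```

View pics/w2.png

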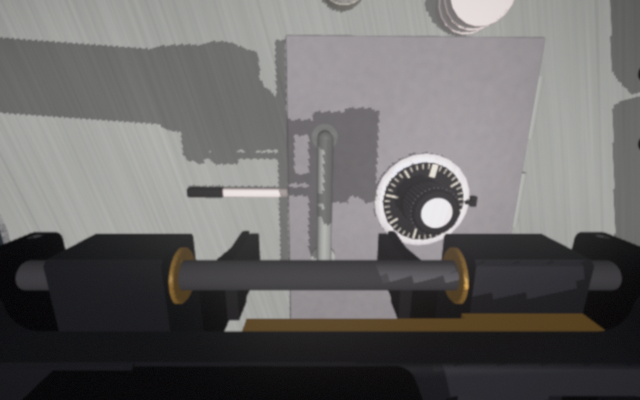

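Run:
```python
from h import *
import pickle
c,t=pickle.load(open("w2.pkl","rb"));s=sense();m=R.from_rotvec(s["tcp_rot"]).as_matrix()
g=cv2.cvtColor(c["frame"],cv2.COLOR_RGB2GRAY)
for v in (160,190,210,230,245): print(v,g[v,308:342].tolist())
for n,cc,u,v in(("b",c,324.5,160),("b",c,325,230),("top",t,346.5,184.2)):
    P=ray(cc,u,v,.142);print(n,P.round(4),"in tool cm",((P-s["position"])@m*100).round(2))
```

```text
160 [131, 114, 108, 108, 109, 109, 109, 106, 104, 104, 118, 133, 148, 158, 163, 157, 137, 122, 117, 114, 113, 109, 107, 102, 99, 102, 106, 109, 109, 109, 111, 110, 110, 110]
190 [108, 109, 108, 109, 109, 109, 108, 106, 104, 107, 123, 139, 150, 154, 150, 149, 139, 122, 114, 113, 111, 109, 105, 100, 101, 105, 108, 109, 109, 109, 108, 109, 108, 109]
210 [146, 130, 114, 108, 108, 107, 106, 105, 101, 97, 100, 108, 113, 119, 125, 125, 120, 116, 114, 112, 111, 108, 105, 114, 136, 152, 157, 157, 157, 158, 158, 158, 158, 157]
230 [132, 119, 110, 107, 107, 105, 105, 105, 106, 111, 128, 144, 155, 164, 171, 177, 179, 178, 173, 167, 161, 154, 143, 142, 149, 155, 155, 155, 155, 155, 155, 156, 155, 156]
245 [134, 123, 109, 104, 105, 105, 105, 103, 103, 112, 130, 145, 157, 166, 173, 177, 178, 175, 171, 165, 159, 151, 140, 140, 150, 154, 154, 155, 153, 154, 153, 153, 153, 152]
b [ 0.5313 -0.0187  0.142 ] in tool cm [0.29 7.77 3.78]
b [ 0.5179 -0.0733  0.142 ] in tool cm [ 0.36  7.77 -1.84]
top [ 0.5224 -0.0567  0.142 ] in tool cm [ 0.38  7.77 -0.12]
```

Emit:
move_arm([
  {"slide":[0.3,3,0],"angular":[0,0,0],"grip":5},
  {"slide":[0,3,0],"angular":[0,0,0],"grip":5},
  {"slide":[0,2,0],"angular":[0,0,0],"grip":5},
  {"slide":[0,1,0],"angular":[0,0,0],"grip":5},
  {"slide":[0,0.5,0],"angular":[0,0,0],"grip":5},
  {"slide":[0,0,0],"angular":[0,0,0],"grip":5},
])

```text
t: 16.35
position: [0.5217, -0.0554, 0.1247]
tcp_rot: [-1.562, 0.199, -0.2]
force: [-0.7, -0.2, -0.1]
opening: 0.574
```

Emit:
move_arm([
  {"slide":[0,0,0],"angular":[0,0,0],"grip":0.5},
  {"slide":[0,0,0],"angular":[0,0,0],"grip":0.5},
  {"slide":[0,0,0],"angular":[0,0,0],"grip":0.5},
  {"slide":[0,0,0],"angular":[0,0,0],"grip":0.5},
  {"slide":[0,0,0],"angular":[0,0,0],"grip":0.5},
  {"slide":[0,0,0],"angular":[0,0,0],"grip":0.5},
  {"slide":[0,0,0],"angular":[0,0,0],"grip":0.5},
], grip_force=30)

```text
t: 17.23
position: [0.5212, -0.0552, 0.1246]
tcp_rot: [-1.561, 0.2, -0.199]
force: [-1.0, 0.8, 2.3]
opening: 0.125
```

```bash
python3 st.py|head -1
```

```text
t 17.225 [ 0.5212 -0.0552  0.1246] az -0.2541 down [-0.  0. -1.] F [-1.01  0.81  2.34] T [-0.033  0.143 -0.065] q7 0.075 e7 0.044 op 10.851728803936176
```

Emit:
move_arm([
  {"slide":[0,-0.1,0],"angular":[0,0,0],"grip":0.5},
  {"slide":[0,-0.1,0],"angular":[0,0,0],"grip":0.5},
])

```text
t: 17.52
position: [0.5214, -0.0553, 0.1255]
tcp_rot: [-1.563, 0.199, -0.2]
force: [5.9, -1.0, -12.0]
opening: 0.127
```

Emit:
move_arm([
  {"slide":[0,-0.1,0],"angular":[0,0,0],"grip":0.5},
])

```text
t: 17.65
position: [0.5217, -0.0553, 0.1267]
tcp_rot: [-1.563, 0.199, -0.2]
force: [6.3, -0.8, -13.3]
opening: 0.129
```

```bash
python3 st.py|head -1
```

```text
t 17.65 [ 0.5217 -0.0553  0.1267] az -0.2539 down [ 0.001 -0.001 -1.   ] F [  6.26  -0.83 -13.31] T [-0.271 -1.167 -0.091] q7 0.071 e7 0.049 op 11.22232720224441
```

Emit:
move_arm([
  {"slide":[0.02,-0.1,0],"angular":[0,0,0],"grip":0.5},
])

```text
t: 17.82
position: [0.5219, -0.0554, 0.1277]
tcp_rot: [-1.563, 0.198, -0.2]
force: [6.7, -3.1, -13.6]
opening: 0.125
```

Emit:
move_arm([
  {"slide":[0.02,-0.1,0],"angular":[0,0,0],"grip":0.5},
])

```text
t: 17.95
position: [0.5222, -0.0555, 0.1287]
tcp_rot: [-1.563, 0.198, -0.2]
force: [6.2, -0.4, -13.9]
opening: 0.128
```

```bash
python3 -c "
import numpy as np
r,a=np.hypot(.172,.042),np.arctan2(.042,.172)
th=np.linspace(.024,.904,21)
x=-r*np.cos(a+th);z=r*np.sin(a+th)
for i,(p,q) in enumerate(zip(np.diff(x)*100,np.diff(z)*100)):print(i,round(th[i+1],3),p.round(2),-q.round(2))
"
```

```text
0 0.068 0.22 -0.75
1 0.112 0.25 -0.74
2 0.156 0.28 -0.73
3 0.2 0.32 -0.71
4 0.244 0.35 -0.7
5 0.288 0.38 -0.68
6 0.332 0.41 -0.66
7 0.376 0.44 -0.65
8 0.42 0.46 -0.63
9 0.464 0.49 -0.6
10 0.508 0.52 -0.58
11 0.552 0.54 -0.56
12 0.596 0.57 -0.54
13 0.64 0.59 -0.51
14 0.684 0.61 -0.48
15 0.728 0.63 -0.46
16 0.772 0.65 -0.43
17 0.816 0.67 -0.4
18 0.86 0.69 -0.37
19 0.904 0.7 -0.34
```

Emit:
move_arm([
  {"slide":[0.22,-0.75,0],"angular":[0,0,0],"grip":0.5},
  {"slide":[0.25,-0.74,0],"angular":[0,0,0],"grip":0.5},
  {"slide":[0.28,-0.73,0],"angular":[0,0,0],"grip":0.5},
  {"slide":[0.32,-0.71,0],"angular":[0,0,0],"grip":0.5},
  {"slide":[0.35,-0.7,0],"angular":[0,0,0],"grip":0.5},
])

```text
t: 18.58
position: [0.5349, -0.0589, 0.1643]
tcp_rot: [-1.563, 0.2, -0.198]
force: [4.9, -1.0, -16.6]
opening: 0.125
```

```bash
python3 st.py|head -1
```

```text
t 18.575 [ 0.5349 -0.0589  0.1643] az -0.254 down [-0.001 -0.001 -1.   ] F [  4.91  -1.01 -16.61] T [-0.313 -0.94  -0.088] q7 0.044 e7 0.092 op 10.84777101221295
```

Emit:
move_arm([
  {"slide":[0.38,-0.68,0],"angular":[0,0,0],"grip":0.5},
  {"slide":[0.41,-0.66,0],"angular":[0,0,0],"grip":0.5},
  {"slide":[0.44,-0.65,0],"angular":[0,0,0],"grip":0.5},
  {"slide":[0.46,-0.63,0],"angular":[0,0,0],"grip":0.5},
  {"slide":[0.49,-0.6,0],"angular":[0,0,0],"grip":0.5},
])

```text
t: 19.25
position: [0.5553, -0.0643, 0.1977]
tcp_rot: [-1.561, 0.202, -0.197]
force: [0.4, -0.7, -14.8]
opening: 0.127
```

```bash
python3 st.py|head -1
```

```text
t 19.25 [ 0.5553 -0.0643  0.1977] az -0.254 down [-0.003  0.001 -1.   ] F [  0.4   -0.74 -14.8 ] T [-0.243  0.097 -0.087] q7 0.037 e7 0.061 op 11.060202011781866
```

Emit:
move_arm([
  {"slide":[0.52,-0.58,0],"angular":[0,0,0],"grip":0.5},
  {"slide":[0.54,-0.56,0],"angular":[0,0,0],"grip":0.5},
  {"slide":[0.57,-0.54,0],"angular":[0,0,0],"grip":0.5},
  {"slide":[0.59,-0.51,0],"angular":[0,0,0],"grip":0.5},
  {"slide":[0.61,-0.48,0],"angular":[0,0,0],"grip":0.5},
])

```text
t: 19.92
position: [0.5813, -0.0713, 0.2252]
tcp_rot: [-1.56, 0.205, -0.194]
force: [-10.9, 1.7, -4.2]
opening: 0.129
```

```bash
python3 st.py|head -1
```

```text
t 19.925 [ 0.5813 -0.0713  0.2252] az -0.2541 down [-0.007  0.002 -1.   ] F [-10.93   1.7   -4.19] T [ 0.222  2.47  -0.005] q7 0.045 e7 0.037 op 11.260048270637244
```

Emit:
move_arm([
  {"slide":[0.63,-0.46,0],"angular":[0,0,0],"grip":0.5},
  {"slide":[0.65,-0.43,0],"angular":[0,0,0],"grip":0.5},
  {"slide":[0.67,-0.4,0],"angular":[0,0,0],"grip":0.5},
  {"slide":[0.69,-0.37,0],"angular":[0,0,0],"grip":0.5},
  {"slide":[0.7,-0.34,0],"angular":[0,0,0],"grip":0.5},
  {"slide":[0,0,0],"angular":[0,0,0],"grip":0.5},
])

```text
t: 20.72
position: [0.615, -0.0802, 0.2478]
tcp_rot: [-1.56, 0.202, -0.197]
force: [-12.1, 1.6, 5.0]
opening: 0.125
```

```bash
python3 st.py|head -1
```

```text
t 20.725 [ 0.615  -0.0802  0.2478] az -0.2542 down [-0.003  0.002 -1.   ] F [-12.09   1.63   4.98] T [ 0.282  2.741 -0.011] q7 0.061 e7 0.052 op 10.874022380674981
```

Emit:
move_arm([
  {"slide":[0,0,0],"angular":[0,0,0],"grip":1.9},
  {"slide":[0,0,0],"angular":[0,0,0],"grip":1.9},
  {"slide":[0,0,0],"angular":[0,0,0],"grip":1.9},
])

```text
t: 21.15
position: [0.6184, -0.0803, 0.2472]
tcp_rot: [-1.561, 0.194, -0.204]
force: [0.3, 0.3, 0.9]
opening: 0.212
```

```bash
python3 st.py|head -1
```

```text
t 21.15 [ 0.6184 -0.0803  0.2472] az -0.2538 down [ 0.006 -0.    -1.   ] F [0.31 0.28 0.87] T [-0.137  0.149 -0.017] q7 0.061 e7 0.002 op 18.456179402344393
```

Emit:
move_arm([
  {"slide":[-0.2,-0.3,0],"angular":[0,0,0],"grip":2.4},
  {"slide":[0,-0.8,0],"angular":[0,0,0],"grip":2.4},
  {"slide":[0,-1.5,0],"angular":[0,0,0],"grip":2.4},
  {"slide":[0,-3,0],"angular":[0,0,0],"grip":2.4},
  {"slide":[0,-4,0],"angular":[0,0,0],"grip":2.4},
  {"slide":[0,-2,0],"angular":[0,0,0],"grip":2.4},
  {"slide":[-4,-2,0],"angular":[0,0,0],"grip":2.4},
  {"slide":[-5,0,0],"angular":[0,0,0],"grip":2.4},
  {"slide":[-3,0,0],"angular":[0,0,0],"grip":2.4},
  {"slide":[0,0,0],"angular":[0,0,0],"grip":2.4},
])

```text
t: 22.45
position: [0.497, -0.0492, 0.3823]
tcp_rot: [-1.558, 0.197, -0.2]
force: [0.8, -0.7, -0.0]
opening: 0.277
```

```bash
python3 st.py|head -1
python3 - <<'E'
from h import *
a=cam("side");b=cam("top");
A=cv2.resize(a["frame"][120:290,260:440],(400,378),interpolation=cv2.INTER_CUBIC)
B=cv2.resize(b["frame"][80:270,240:440],(400,378),interpolation=cv2.INTER_CUBIC)
cv2.imwrite("pics/end.png",np.hstack([A,B])[:,:,::-1])
E
```

```text
t 22.45 [ 0.497  -0.0492  0.3823] az -0.2529 down [ 0.003  0.003 -1.   ] F [ 0.81 -0.74 -0.03] T [-0.105  0.03   0.014] q7 -0.183 e7 -0.101 op 24.07948303322786
```

View pics/end.png

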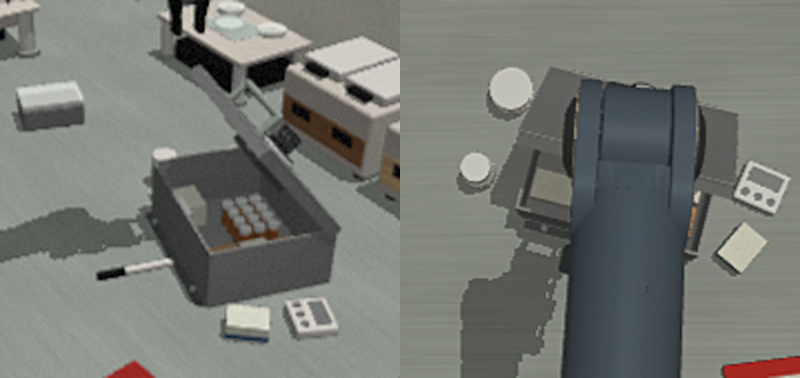

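Run:
```python
from h import *
t=cam("top");y=-.25;ex=np.array([np.cos(y),np.sin(y),0]);ey=np.array([-np.sin(y),np.cos(y),0]);ez=np.array([0,0,1])
o=np.array([.5212,-.0555,.1])+.172*ex
for d in(40,45,50,55):
    a=np.radians(d);f=-np.cos(a)*ex+np.sin(a)*ez;n=np.sin(a)*ex+np.cos(a)*ez
    for s in(.13,-.13):
        u,v=proj(t,o+f*.205+n*.006+s*ey);print(d,s,"crop px",round(400+(u-240)*2),round((v-80)*1.99))
```

```text
40 0.13 crop px 516 158
40 -0.13 crop px 722 209
45 0.13 crop px 518 147
45 -0.13 crop px 726 198
50 0.13 crop px 520 134
50 -0.13 crop px 731 186
55 0.13 crop px 523 121
55 -0.13 crop px 735 173
```

Emit:
move_arm([
  {"slide":[0,0,5],"angular":[0,0,0],"grip":2.4},
  {"slide":[0,0,5],"angular":[0,0,0],"grip":2.4},
  {"slide":[0,0,5],"angular":[0,0,0],"grip":2.4},
  {"slide":[0,0,5],"angular":[0,0,0],"grip":2.4},
  {"slide":[0,0,5],"angular":[0,0,0],"grip":2.4},
  {"slide":[0,0,5],"angular":[0,0,0],"grip":2.4},
  {"slide":[0,0,0],"angular":[0,0,0],"grip":2.4},
])

```text
t: 23.52
position: [0.5738, 0.2468, 0.3783]
tcp_rot: [-1.564, 0.195, -0.192]
force: [-0.2, 0.6, -0.9]
opening: 0.273
```

Run:
```python
from h import *
a=cam("side");b=cam("top")
A=cv2.resize(a["frame"][140:240,320:420],(400,400),interpolation=cv2.INTER_CUBIC)
B=cv2.resize(b["frame"][90:190,285:425],(400,286),interpolation=cv2.INTER_CUBIC)
B=cv2.copyMakeBorder(B,0,114,0,0,cv2.BORDER_CONSTANT)
cv2.imwrite("pics/end2.png",np.hstack([A,B])[:,:,::-1])
import pickle;pickle.dump((a,b),open("e.pkl","wb"))
```

```text
(no output)
```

View pics/end2.png

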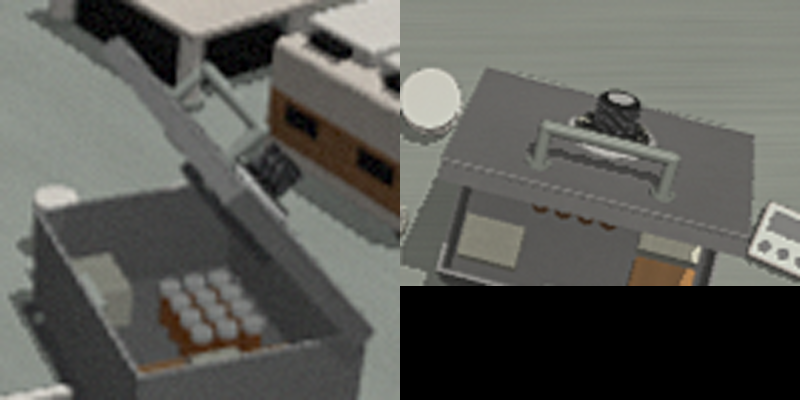

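Run:
```python
from h import *
import pickle
a,b=pickle.load(open("e.pkl","rb"))
def tri(pa,pb):
    o1,o2=a["p"],b["p"];d1=ray(a,*pa,.1)-o1;d2=ray(b,*pb,.1)-o2
    s=np.linalg.lstsq(np.c_[d1,-d2],o2-o1,rcond=None)[0];p,q=o1+s[0]*d1,o2+s[1]*d2
    return (p+q)/2,np.linalg.norm(p-q)
ex=np.array([np.cos(.25),-np.sin(.25),0]);h=np.array([.5212,-.0555,.1])+.172*ex
P,g=tri((378.4,166),(358.5,139));print("bar",P,g)
x,z=(P-h)@ex,P[2]-.1;print("angle",np.degrees(np.arctan2(z,-x))-13.7,"r",np.hypot(x,z))
for th in(45,50,55):
    t=np.radians(th);f=-np.cos(t)*ex+np.array([0,0,np.sin(t)]);n=np.sin(t)*ex+np.array([0,0,np.cos(t)])
    B=h+.172*f+.042*n;ey=np.array([np.sin(.25),np.cos(.25),0]);C=h+.205*f+.006*n
    print(th,"bar top",np.round(proj(b,B),1),"side",np.round(proj(a,B),1),"cornL",np.round(proj(b,C+.13*ey),1))
print("meas cornL",285+44/2.857,90+160/2.86, "bar 358.5 139 / 378.4 166")
```

```text
bar [ 0.61781431 -0.08184081  0.25309214] 0.001421804285020421
angle 51.151290006210004 r 0.16912374420050746
45 bar top [355.7 147.1] side [372.7 167.1] cornL [299.  153.7]
50 bar top [357.2 141.1] side [376.7 164.5] cornL [300.1 147.4]
55 bar top [358.8 134.9] side [380.8 162.2] cornL [301.3 140.7]
meas cornL 300.40077003850195 145.94405594405595 bar 358.5 139 / 378.4 166
```

```bash
python3 -c "
from rig import *
s=sense();print(s['t'],s['force']);print(job_done())"
```

```text
23.625 [ 0.56566989 -0.30492432  0.38061124]
the job is handed in; nothing more can be done
None
```

The chest is open and handed in at 23.6 s of the 61 s allowed. I turned the dial left to about 12, right to about 3, then left until it came up solid. Then I raised the lid by its bar handle and let go.

- **Dial:** it started at about 5.4 and reached 12.0, then 3.1. It stopped solid at about 8.5, with readings of 8.4 to 8.65 from the camera and the wrist angle. That is inside the 7 ± 2 window. The measured torque peaked at about 0.28 N m at the stop, below the 0.4 N m limit.
- **Lid:** the first lift took a steady 13–14 N or so and kept moving past 4 mm, so the bolt was back. The highest vertical force I read while raising it was 16.6 N.
- **Final angle:** after release, the two cameras together put the bar at about 51°, and the lid's corner in the top view agrees. The arm's position while still holding the bar gave 51–55°. An earlier look with the arm partly in the way suggested 45–47°, but I had picked the lid's skirt instead of its edge.
- **Robot and bench:** the gripper is well clear with about zero force on it. The jar, dishes, timer, carton and pen looked undisturbed in the last pictures, but I did not measure their positions, and I did not re-check the pipette, tip box or register.

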